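# Set and start the cure timer beside a cast sample

## Task

Turn the timer's stiff dial clockwise until its pointer nose points straight at the raised rib, then push the round start key fully in. The timer is light and stands loose on its work pad: push down on the dial until it seats and press firmly, but with no more than about 25 N, while you turn, so that it stays where it stands and does not spin or slide. Leave the things around it alone.

Things in the scene. Friction and masses are not known exactly. Their poses are not given: they have to be found in the camera images.
- timer: bench timer, a loose pale plastic box 88 (its x) by 160 (its y) by 46 mm high on small feet, 0.28 to 0.45 kg; origin at the centre of its underside, z up. On top: black dial at y = +42 mm, round start key at y = -50 mm, rib between. Turning the dial takes about 0.4 N m, more than its weight can hold: unpressed it turns with the dial; 14 to 20 N of push on the seated dial hold it
- dial_grip (a point): grip point of the dial, on its axis, 37 to 57 mm above the housing. Grip bar 16 mm thick, 46 mm long, top 12 mm above this point, with a narrow nose 33 mm from the axis; 28 mm below, a 60 mm disc that turns along. Site x points to the nose, z up. Pushed down, the dial first sinks 2 to 13.5 mm almost freely (2 N; how far cannot be seen), then seats; only then does the push reach the housing
- dial (a joint): angle of the dial in rad, growing as it turns clockwise seen from above; 1.40 when the nose points straight at the rib; starts between 0.1 and 0.6; stops at 0 and 2.2; it stays where it is left
- rib (a point): top of the small upright black rib on the housing, 5 mm wide, 13 mm long, 6 mm high, 42 mm from the dial's axis towards the start key: the mark for the pointer nose
- key_top (a point): centre of the top of the round grey start key, 30 mm diameter, standing 10 mm above the housing; z up
- key (a joint): how far the start key is pushed in, in m: 0 out, 0.006 fully in (stop), where it is still 4 mm proud of the housing; it takes about 4 N and stays where it is left
- far_end (a point): point on the top of the housing 5 mm from its end beside the start key, fixed to the housing
- pad: flat work pad fixed to the bench, 480 by 660 by 6 mm, on which the timer, sample and offcut stand; origin at the centre of its underside
- sample: round clear mould with a concrete test sample, 76 mm diameter, 48 mm high, standing loose just beyond the timer; a bystander; origin at the centre of its underside
- offcut: loose wood offcut, 30 by 95 by 20 mm, lying on the robot's side of the timer; a bystander; origin at the centre of its underside
Mind the look-alikes: they are no part of the job. Leave any yellow look-alike of the timer alone.

How it is judged:
By the outcome, as a careful person would: the job done as asked, in the order asked, and still so for the second after the job is handed in, with the robot touching nothing.
It also fails if it takes over 64 s, if anything falls off the work surface, if the arm or the gripper's body presses on something with over 40 N, if the wrist force passes 120 N, or if a joint passes its speed limit or range.

## Robot

A 6-joint arm with a two-finger parallel gripper is mounted at the origin on the work surface. World frame = base frame: x ahead of the robot, y to its left, z up, the work surface at z = 0. Lengths are in m, angles in rad, forces in N, time in s.
With the tool pointing down it reaches from about 0.25 to 0.725 m from the base axis. Payload 9.7 kg.
Tool frame: the origin (TCP) lies on the mounting face of the last link; the fingertips stand 173 mm ahead of it and the grasp point (between the pads) lies 155 mm ahead of it (env.pinch_z is the distance from the TCP to the grasp point, in m); z points along the fingers, y is the direction in which the jaws open and shut (so a half turn about z gives the same grasp; the last joint's range is limited). The gripper opens to 85 mm and grips with 20 to 120 N. Pads are 22 mm wide; open, the fingers measure 114 mm over their backs; the gripper's body (76 mm by 85 mm) begins 54 mm behind the grasp point. The pads swing forward as they close: fully open they stand 13 mm farther back than shut.
Start: joints at [-1.327, 0.087, 0.176, 1.66, 0, 1.571], TCP at [0.133, -0.534, 0.405] pointing down, gripper open.
Joint ranges: [-3.13, 3.13], [-0.85, 1.81], [-1.15, 1.24], [-2.2, 2.28], [-1.44, 1.52], [-3.14, 3.14]. Speed limits (rad/s): [2.22, 2.22, 2.57, 3.14, 3.14, 3.14].

## Interface

Orientations are given as [roll, pitch, yaw] about the fixed x, y, z axes, in that order (R = Rz(yaw) Ry(pitch) Rx(roll)).
In Python, from plant import env, planner, cams gives the robot as it stands. Calls block until the motion is done:
- env.goto(position, orientation): joint-space move of the TCP to a pose.
- env.move_l(position, velocity=0.15, rotation=None): straight line of the TCP; rotation=None keeps the orientation; velocity is the mean speed in m/s.
- env.goto_joints(angles): joint-space move.
- env.grip(opening, f_grip=None): opening from 0.0 (shut) to 1.0 (fully open); f_grip is the grip in N (None keeps the last); returns when the fingers have stopped.
- env.hold(seconds).
- planner.solve_ik(position, orientation): joint angles nearest the present ones, or None.
- env.state(): the state.
- cams.camera(name): name is "side" or "top"; returns the picture (384x512x3 uint8, blue, green, red); there is no depth.
- cams.camera_info(name): a dict with "mtx" (3x3 intrinsics, pixels), "view" (4x4, takes a point from world to camera coordinates). Camera axes: x right, y up, looking along -z (the intrinsics and any distortion apply to the point x, -y, -z); pixel columns grow to the right and rows downward; lengths in m; the calibration is good to about 2 mm. A picture is of the moment at which its call begins. camera_info takes no time and is no camera call.
A pose or a line that the arm cannot do raises env.PlanningError and nothing moves.
- env.hand_in(): hands the job in, once; it reports no verdict.
The state is a dict: "t": time; "joint_pos": joint angles; "qvel": joint speeds; "tau": joint torques, N m; "eef_pos": TCP position; "tool_rot": TCP orientation; "contact_force": force on the tool from outside, world axes, zero at the start; "wrist_torque": the same for the moment, N m; "grip_width": opening from 0.0 (shut) to 1.0 (fully open).
Only numpy, scipy, OpenCV 4.12 (cv2) and the standard library are available. Lean on these libraries where they do the work, as an engineer would, in place of code of your own. Each camera call takes 0.05 s, during which the arm holds its last target.

## Working session

There is one attempt and no reset: what is moved stays moved. The work goes in short steps, each a Python script; the robot and the scene stay as the last script left them, time stands still between calls to the robot, and variables do not carry over. Pictures are saved under pics/ and viewed, and the job is handed in when it is done.

```bash
ls; mkdir -p pics; python3 - <<'E'
from plant import env, planner, cams
import cv2, numpy as np
for n in ("side","top"):
    im=cams.camera(n); cv2.imwrite(f"pics/{n}0.png",im)
    i=cams.camera_info(n); print(n,{k:np.round(v,4).tolist() if not isinstance(v,str) else v for k,v in i.items()})
s=env.state(); print({k:np.round(v,3).tolist() for k,v in s.items()}, env.pinch_z)
E
```

```text
pics
side {'mtx': [[430.7701, 0.0, 264.3904], [0.0, 430.7701, 186.9989], [0.0, 0.0, 1.0]], 'view': [[-0.9553, -0.2958, -0.0, 0.4649], [0.2236, -0.7221, 0.6546, -0.1509], [-0.1936, 0.6253, 0.7559, -1.2326], [0.0, 0.0, 0.0, 1.0]]}
top {'mtx': [[438.2796, 0.0, 252.4515], [0.0, 438.2796, 194.3282], [0.0, 0.0, 1.0]], 'view': [[0.0043, -0.9999, 0.0155, 0.0089], [0.9958, 0.0057, 0.0912, -0.4917], [-0.0912, 0.015, 0.9957, -1.333], [0.0, 0.0, 0.0, 1.0]]}
{'t': 0.1, 'joint_pos': [-1.327, 0.087, 0.175, 1.66, 0.0, 1.571], 'qvel': [0.0, -0.002, 0.002, -0.001, -0.001, 0.0], 'tau': [0.001, -52.156, 46.565, 0.016, -0.0, -0.0], 'eef_pos': [0.133, -0.534, 0.404], 'tool_rot': [-3.14, -0.0, 0.244], 'contact_force': [0.0, 1.271, -0.025], 'wrist_torque': [0.009, -0.009, -0.019], 'grip_width': 1.003} 0.1547
```

View pics/top0.png

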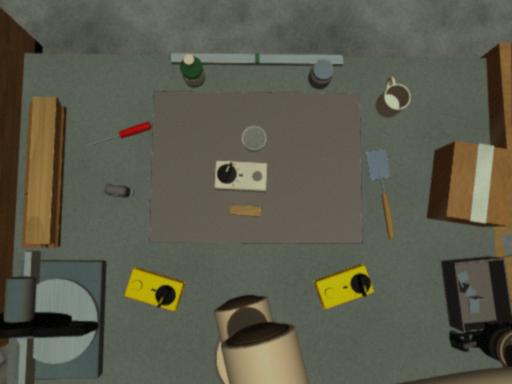

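View pics/side0.png

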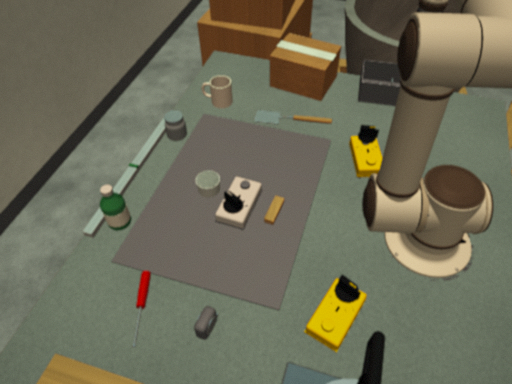

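The top view shows the pale timer at about (241,176), with its dial at (227,173) and key at (258,176). The sample is at (254,138) and the offcut at (245,211). I'll zoom in.

```bash
python3 - <<'E'
import cv2, numpy as np
a=cv2.imread("pics/top0.png")[150:225,200:290]; b=cv2.imread("pics/side0.png")[160:240,185:300]
cv2.imwrite("pics/top0z.png",cv2.resize(a,None,fx=8,fy=8,interpolation=cv2.INTER_CUBIC))
cv2.imwrite("pics/side0z.png",cv2.resize(b,None,fx=6.9,fy=6.9,interpolation=cv2.INTER_CUBIC))
E
```

```text
(no output)
```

View pics/top0z.png

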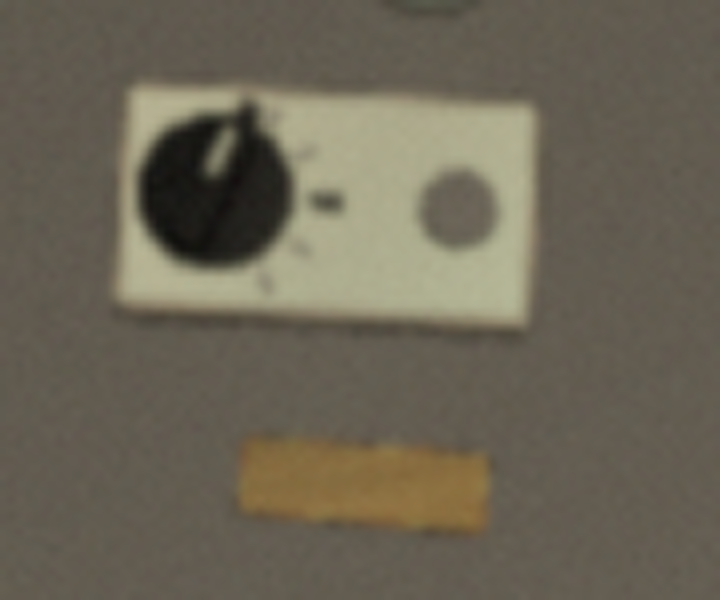

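View pics/side0z.png

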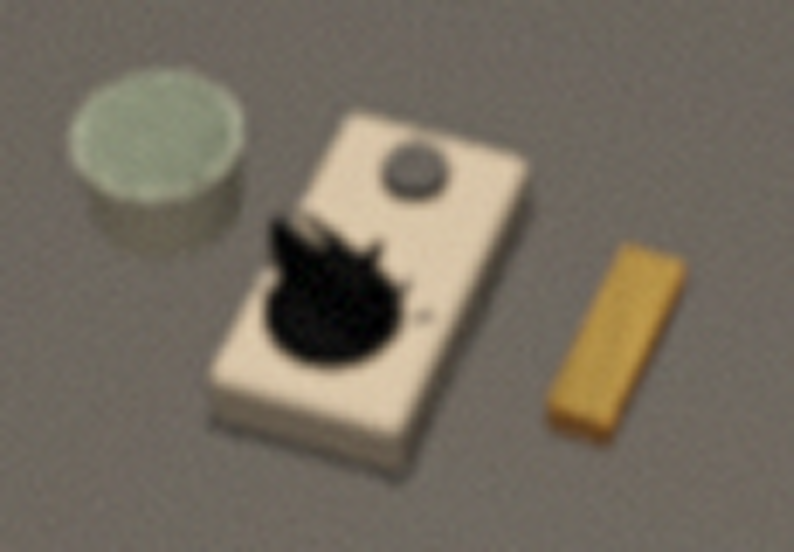

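```bash
cat > h.py <<'E'
import cv2, numpy as np
from plant import env, planner, cams
I={n:cams.camera_info(n) for n in("side","top")}
def ray(n,uv):
    K=np.array(I[n]["mtx"]);V=np.array(I[n]["view"]);R=V[:3,:3];t=V[:3,3]
    d=np.linalg.inv(K)@np.array([uv[0],uv[1],1.]);d=np.array([d[0],-d[1],-d[2]])
    return -R.T@t, R.T@d/np.linalg.norm(d)
def onz(n,uv,z):
    o,d=ray(n,uv); return o+d*(z-o[2])/d[2]
def proj(n,p):
    K=np.array(I[n]["mtx"]);V=np.array(I[n]["view"]);c=V[:3,:3]@np.asarray(p)+V[:3,3]
    q=K@np.array([c[0],-c[1],-c[2]]);return q[:2]/q[2]
def tri(a,b):
    o1,d1=ray("top",a);o2,d2=ray("side",b)
    A=np.c_[d1,-d2];s=np.linalg.lstsq(A,o2-o1,rcond=None)[0]
    p,q=o1+s[0]*d1,o2+s[1]*d2;return (p+q)/2,np.linalg.norm(p-q)
E
python3 - <<'E'
from h import *
im=cv2.imread("pics/top0.png"); roi=im[150:225,200:290].astype(float)
def comp(m,mina=6):
    n,l,s,c=cv2.connectedComponentsWithStats(m.astype(np.uint8)); return [(s[i][:4]+[200,150,0,0],s[i][4],c[i]+[200,150]) for i in range(1,n) if s[i][4]>=mina]
for y in (160,170,175,190): print(im[y,227:262:5].tolist())
g=roi.max(2)
pale=(g>130)
# filled housing
cs,_=cv2.findContours(pale.astype(np.uint8),cv2.RETR_EXTERNAL,cv2.CHAIN_APPROX_NONE)
c=max(cs,key=cv2.contourArea); r=cv2.minAreaRect(c); print(r)
bp=cv2.boxPoints(r)+[200,150]
for p in bp: print(p,onz("top",p,.052).round(4))
ctr=np.array(r[0])+[200,150]; print("ctr",onz("top",ctr,.052))
print("black",comp((g<60)))
print("campos",ray("top",(0,0))[0],ray("side",(0,0))[0])
zt=lambda x,y:(200+(x+.5)/8-.5,150+(y+.5)/8-.5)
zs=lambda x,y:(185+(x+.5)/6.9-.5,160+(y+.5)/6.9-.5)
print("key",tri(zt(459,208),zs(415,165)), onz("top",zt(459,208),.062),onz("side",zs(415,165),.062))
print("nose",tri(zt(250,97),zs(276,215)))
print("rib",onz("top",zt(327,202),.058))
for z in(.065,.075,.085):print("disc",onz("top",zt(215,189),z),onz("side",zs(333,312),z))
print("corners side",[onz("side",zs(*p),.052).round(4).tolist() for p in((350,108),(528,158),(405,432),(212,380))])
print("corners top",[onz("top",zt(*p),.052).round(4).tolist() for p in((130,86),(536,104),(524,325),(117,303))])
E
```

```text
[[89, 108, 114], [88, 104, 113], [82, 95, 102], [77, 90, 96], [81, 93, 99], [81, 93, 101], [83, 94, 99]]
[[87, 108, 109], [28, 32, 36], [127, 156, 159], [141, 171, 174], [141, 170, 174], [141, 170, 171], [129, 157, 161]]
[[19, 21, 21], [30, 35, 38], [123, 150, 151], [90, 109, 111], [141, 170, 171], [113, 135, 138], [85, 99, 105]]
[[65, 75, 80], [66, 76, 84], [71, 84, 90], [71, 85, 93], [73, 88, 94], [74, 92, 101], [90, 111, 120]]
((40.468231201171875, 25.103591918945312), (51.8230094909668, 27.593387603759766), 3.012787342071533)
[213.86740112 187.51934052] [0.5089 0.1287 0.052 ]
[215.31768036 159.96408939] [0.5933 0.1253 0.052 ]
[267.06906128 162.68784332] [ 0.586  -0.0323  0.052 ]
[265.61878204 190.2430954 ] [ 0.5016 -0.028   0.052 ]
ctr [0.54732869 0.04848743 0.052     ]
black [(array([218, 164,  18,  19]), np.int32(239), array([226.40585774, 173.69456067]))]
campos [0.36799303 0.03176837 1.37199706] [0.23915063 0.79930616 1.03054767]
key (array([ 0.5470758 , -0.00098794,  0.05836341]), np.float64(0.003434833447827541)) [ 0.54489513 -0.00127272  0.062     ] [0.54764645 0.0022102  0.062     ]
nose (array([0.58065728, 0.07654887, 0.10038294]), np.float64(0.0008749653781486762))
rib [0.54739983 0.04851033 0.058     ]
disc [0.55109696 0.09051713 0.065     ] [0.55283716 0.09164002 0.065     ]
disc [0.54969601 0.09006764 0.075     ] [0.54958837 0.09896919 0.075     ]
disc [0.54829505 0.08961814 0.085     ] [0.54633957 0.10629835 0.085     ]
corners side [[0.5895, -0.0295, 0.052], [0.5047, -0.0246, 0.052], [0.5078, 0.1321, 0.052], [0.5925, 0.1306, 0.052]]
corners top [[0.5922, 0.1238, 0.052], [0.5864, -0.0307, 0.052], [0.5017, -0.0263, 0.052], [0.5092, 0.1277, 0.052]]
```

```bash
python3 - <<'E'
import cv2, numpy as np
f=lambda a:cv2.resize(np.clip(a.astype(float)*1.6,0,255).astype(np.uint8),None,fx=20,fy=20,interpolation=cv2.INTER_CUBIC)
a=cv2.imread("pics/top0.png")[158:188,213:247]; b=cv2.imread("pics/side0.png")[186:216,220:250]
cv2.imwrite("pics/top0zz.png",f(a)); cv2.imwrite("pics/side0zz.png",cv2.resize(np.clip((cv2.imread("pics/side0.png")[186:216,220:250]).astype(float)*3,0,255).astype(np.uint8),None,fx=20,fy=20,interpolation=cv2.INTER_CUBIC))
E
```

```text
(no output)
```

View pics/top0zz.png

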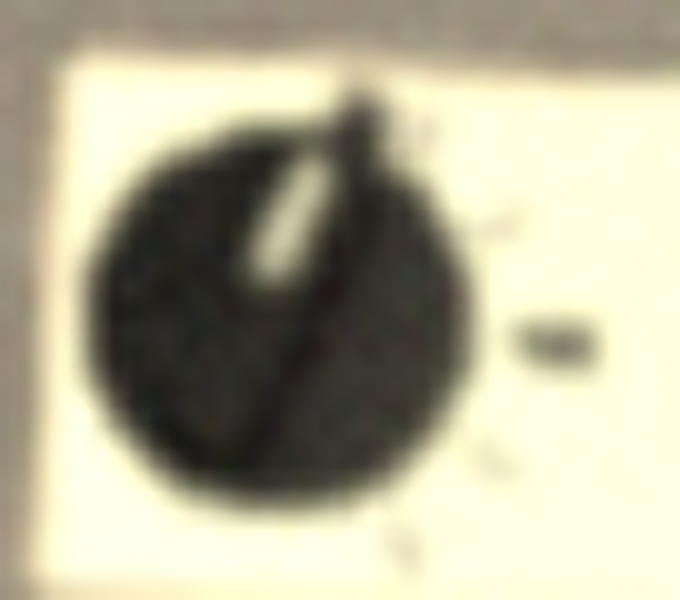

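View pics/side0zz.png

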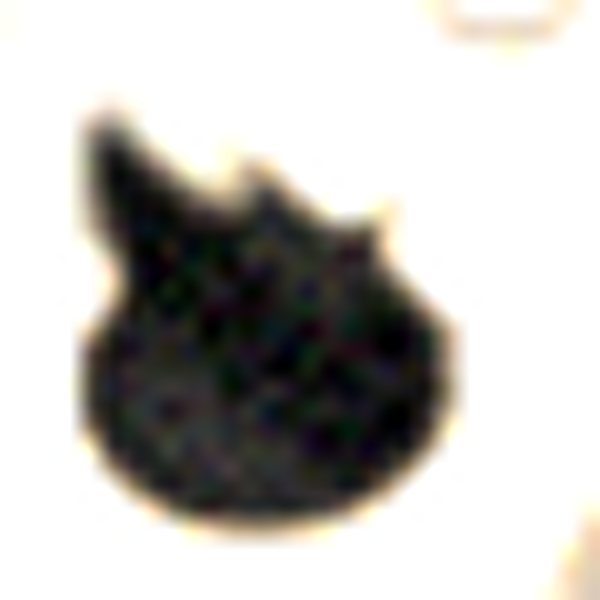

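```bash
python3 - <<'E'
from h import *
im=cv2.imread("pics/top0.png").astype(float).max(2)
w=im[163:174,223:232].copy(); print(w.astype(int))
ys,xs=np.mgrid[163:174,223:232]
m=(w>60)&(xs<230)&(ys>165)&(ys<173)
W=(w-45)*m
c=np.array([(W*xs).sum(),(W*ys).sum()])/W.sum()
P=np.c_[(xs-c[0])[m],(ys-c[1])[m]];C=(P*W[m][:,None]).T@P
v=np.linalg.eigh(C)[1][:,-1];a=onz("top",c-v*3*np.sign(-v[1])*1,.108);b=onz("top",c+v*3*np.sign(-v[1]),.108)
print(c,v,a,b,"angle",np.arctan2(*(b-a)[[1,0]]))
for yaw in(-.48,-1.61,-.48+np.pi,-1.61+np.pi):
  q=planner.solve_ik([.5495,.092,.32],[np.pi,0,yaw]); print(yaw,None if q is None else np.round(q,3))
E
```

```text
[[172 160 153 153 152 147 121  79  77]
 [141 109  87  82  84  83  70  44  56]
 [ 77  49  37  32  48  68  54  37  51]
 [ 33  27  24  32  70 107  74  36  44]
 [ 25  24  27  49  97 119  74  34  30]
 [ 27  23  32  78 120 105  56  30  23]
 [ 26  24  48 102 126  82  38  26  24]
 [ 24  25  63 114 109  62  27  25  26]
 [ 22  30  56  94  77  44  24  24  32]
 [ 24  24  38  49  42  27  21  27  33]
 [ 26  25  27  31  29  22  24  30  33]]
[227.14136732 168.42526072] [-0.42137317  0.90688734] [0.55104965 0.09027036 0.108     ] [0.56708244 0.08307364 0.108     ] angle -0.4219180144699679
-0.48 [ 0.166  0.088  0.014  1.496  0.    -2.496]
-1.61 [ 0.166  0.088  0.014  1.496  0.    -1.366]
2.661592653589793 [0.166 0.088 0.014 1.496 0.    0.646]
1.531592653589793 [0.166 0.088 0.014 1.496 0.    1.776]
```

```bash
python3 - <<'E'
from h import *
env.grip(0.5,20)
print(env.state()["t"])
env.goto([.5495,.0925,.33],[np.pi,0,-.44+np.pi])
s=env.state(); print({k:np.round(v,4).tolist() for k,v in s.items() if k in("t","eef_pos","tool_rot","contact_force","grip_width","joint_pos")})
for n in("side","top"): cv2.imwrite(f"pics/{n}1.png",cams.camera(n))
tip=np.array(s["eef_pos"])-[0,0,.173]
print("tip mid proj",proj("side",tip),proj("top",tip))
a=cv2.imread("pics/side1.png")[110:240,180:320]
cv2.imwrite("pics/side1z.png",cv2.resize(a,None,fx=4.5,fy=4.5,interpolation=cv2.INTER_CUBIC))
E
```

```text
0.5917
{'t': 3.2583, 'joint_pos': [0.1655, 0.0887, 0.0338, 1.5157, -0.0001, 0.6069], 'eef_pos': [0.5496, 0.0918, 0.3301], 'tool_rot': [3.1416, 0.0002, 2.7001], 'contact_force': [0.5501, -0.0497, -0.1165], 'grip_width': 0.4957}
tip mid proj [232.03982382 183.82593735] [224.54318317 169.11461664]
```

View pics/side1z.png

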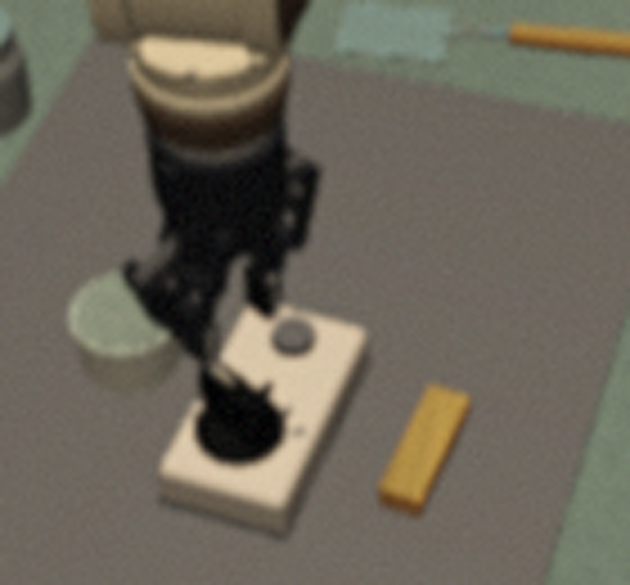

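View pics/top1.png

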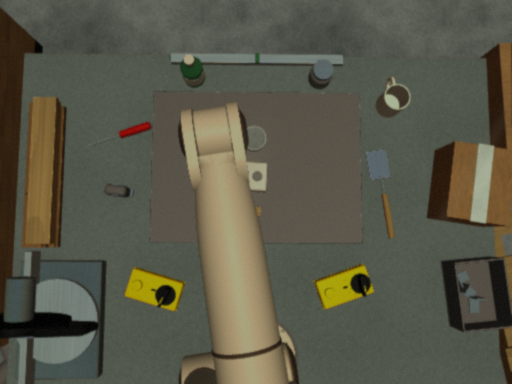

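The side view shows the fingertips at about (226,190) and (239,179), which is 1–2 px from where the kinematics put them. The jaws straddle the dial, so I'll descend while feeling for contact.

```bash
cat >> h.py <<'E'
def st():
    s=env.state(); return s["t"],np.array(s["eef_pos"]),np.array(s["contact_force"]),np.array(s["wrist_torque"]),s["grip_width"]
def show(tag=""):
    t,p,f,w,g=st(); print(tag,round(t,2),p.round(4).tolist(),f.round(2).tolist(),w.round(3).tolist(),round(g,3))
E
python3 - <<'E'
from h import *
R=[np.pi,0,-.44+np.pi]
env.move_l([.5497,.0920,.285],.12,R); show("a")
f0=st()[2]
for z in np.arange(.281,.2515,-.004):
    env.move_l([.5497,.0920,z],.06); show()
    if abs(st()[2][2]-f0[2])>1.5: print("contact"); break
cv2.imwrite("pics/side2.png",cams.camera("side"))
a=cv2.imread("pics/side2.png")[130:230,190:290]
cv2.imwrite("pics/side2z.png",cv2.resize(np.clip(a*2.,0,255).astype(np.uint8),None,fx=6,fy=6,interpolation=cv2.INTER_CUBIC))
E
```

```text
a 3.88 [0.5497, 0.0919, 0.2852] [0.22, 0.38, -0.09] [0.003, -0.021, -0.022] 0.505
 4.13 [0.5498, 0.092, 0.2814] [0.18, 0.53, 0.12] [0.019, -0.001, -0.051] 0.498
 4.38 [0.5496, 0.092, 0.2768] [-0.06, -0.47, 0.07] [0.053, -0.021, -0.02] 0.497
 4.63 [0.5496, 0.092, 0.2727] [-0.59, 0.58, 0.32] [0.029, 0.018, -0.034] 0.498
 4.88 [0.5496, 0.092, 0.2686] [0.81, -0.03, 0.06] [0.009, 0.07, -0.039] 0.499
 5.13 [0.5496, 0.092, 0.2646] [0.76, 0.03, -0.17] [0.024, -0.035, -0.011] 0.498
 5.38 [0.5496, 0.092, 0.2607] [0.29, -0.47, -0.36] [0.051, -0.007, -0.014] 0.502
 5.63 [0.5496, 0.092, 0.2567] [0.44, 0.16, 0.08] [0.021, -0.003, 0.023] 0.501
 5.88 [0.5496, 0.092, 0.2527] [0.46, 0.05, 1.05] [-0.028, 0.003, 0.034] 0.501
```

View pics/side2z.png

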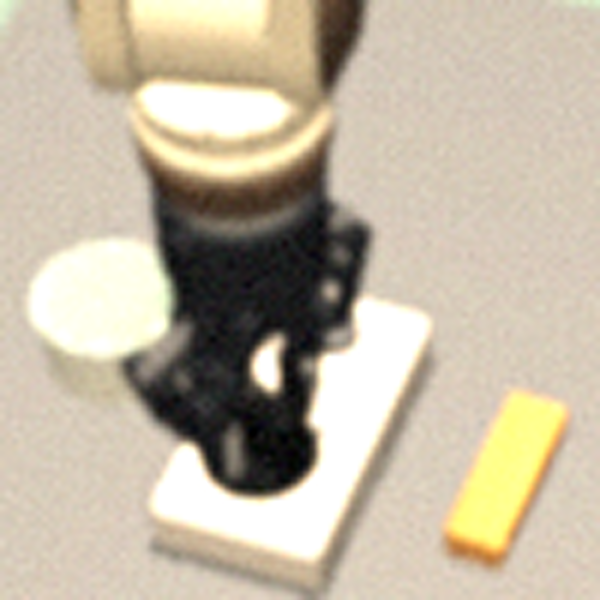

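```bash
cat >> h.py <<'E'
def favg(n=5,dt=.02):
    F=[];W=[]
    for _ in range(n):
        env.hold(dt); s=st(); F.append(s[2]); W.append(s[3])
    return np.mean(F,0),np.mean(W,0)
E
python3 - <<'E'
from h import *
j=np.array([.426,.905,0])
f0,w0=favg(); print(f0.round(2),w0.round(3))
for g in (.42,.36,.32,.29,.27,.25,.235,.22,.21,.2):
    env.grip(g,20); f,w=favg(4)
    print(g,round(st()[0],2),round(st()[4],3),(f-f0).round(2),"jaw",round((f-f0)@j,2),(w-w0).round(3))
    if abs((f-f0)@j)>.9: print("touch"); break
E
```

```text
[-0.09  0.11 -0.04] [ 0.003  0.005 -0.005]
0.42 6.33 0.422 [-0.15 -0.71  0.15] jaw -0.71 [-0.006  0.004  0.001]
0.36 6.62 0.362 [0.41 0.28 0.17] jaw 0.43 [ 0.003 -0.001  0.016]
0.32 6.9 0.324 [0.04 0.37 0.1 ] jaw 0.35 [0.029 0.015 0.011]
0.29 7.18 0.293 [-0.19  0.14  0.27] jaw 0.05 [-0.004  0.008  0.014]
0.27 7.47 0.267 [ 0.02 -0.21 -0.14] jaw -0.18 [0.004 0.004 0.016]
0.25 7.75 0.249 [ 0.2   0.32 -0.  ] jaw 0.37 [-0.009  0.001 -0.008]
0.235 8.03 0.235 [ 0.29 -0.1   0.28] jaw 0.04 [-0.013  0.033 -0.005]
0.22 8.32 0.219 [-0.51  0.34  0.01] jaw 0.09 [0.025 0.007 0.002]
0.21 8.6 0.212 [-0.08 -0.17  0.3 ] jaw -0.19 [ 0.03  -0.019  0.022]
0.2 8.88 0.201 [ 0.38 -0.17  0.01] jaw 0.0 [ 0.007 -0.013 -0.006]
```

```bash
python3 - <<'E'
from h import *
j=np.array([.426,.905,0])
for g in (.19,.18,.165):
    env.grip(g,20); f,w=favg(4)
    print(g,round(st()[0],2),round(st()[4],3),f.round(2),"jaw",round(f@j,2),w.round(3))
    if abs(f@j)>1.2: print("touch"); break
cv2.imwrite("pics/side3.png",cams.camera("side"))
a=cv2.imread("pics/side3.png")[160:220,200:270];b=cv2.imread("pics/side0.png")[160:220,200:270]
cv2.imwrite("pics/side3z.png",cv2.resize(np.clip(np.vstack([a,b])*2.,0,255).astype(np.uint8),None,fx=5,fy=5,interpolation=cv2.INTER_CUBIC))
E
```

```text
0.19 9.17 0.192 [-0.39 -1.09  0.23] jaw -1.16 [-0.145  0.051  0.002]
0.18 9.45 0.184 [-0.51 -1.13  0.44] jaw -1.24 [-0.347  0.195 -0.045]
touch
```

View pics/side3z.png

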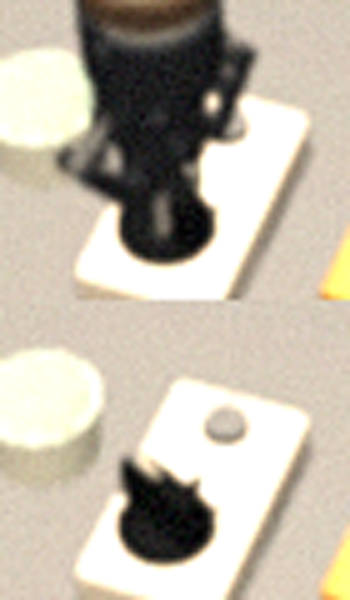

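The jaws touched at about 16 mm opening with 1.2 N of side force, so they are well centred, and the timer corners look unmoved. Next I push down until the dial seats, then firm up the grip.

```bash
cat >> h.py <<'E'
def press_to(x,y,z,target=20,zmin=.225,step=.001):
    while z>zmin:
        f,w=favg(2,.02)
        if f[2]>=target-1.5: break
        z-= step if f[2]<4 else min(.0004,step)
        env.move_l([x,y,z],.05); 
    f,w=favg(3); print("press",round(st()[0],2),"zcmd",round(z,4),st()[1].round(4),f.round(2),w.round(3),round(st()[4],3)); return z
E
python3 - <<'E'
from h import *
z=.2527
x,y=.5497,.0920
for i in range(22):
    z-=.001; env.move_l([x,y,z],.05); f,w=favg(2,.02)
    print(round(z,4),round(st()[1][2],4),f.round(1).tolist(),w.round(2).tolist(),round(st()[0],2))
    if f[2]>4.5: break
E
```

```text
0.2517 0.2515 [0.0, -1.8, -0.9] [-0.32, 0.03, -0.04] 9.78
0.2507 0.2505 [-0.5, -1.3, -0.6] [-0.26, 0.02, -0.03] 10.07
0.2497 0.2496 [0.1, -1.2, -1.0] [-0.28, 0.05, -0.03] 10.35
0.2487 0.2486 [-1.4, -0.5, -1.5] [-0.24, 0.14, -0.02] 10.63
0.2477 0.2476 [-0.7, -0.8, -1.2] [-0.24, 0.14, -0.04] 10.92
0.2467 0.2466 [-0.7, -0.7, -0.4] [-0.17, 0.16, -0.02] 11.2
0.2457 0.2456 [-0.6, -1.2, -0.1] [-0.2, 0.19, -0.03] 11.48
0.2447 0.2446 [-0.8, -1.2, -0.9] [-0.17, 0.16, -0.04] 11.77
0.2437 0.2436 [-0.7, -0.7, -1.2] [-0.12, 0.22, -0.06] 12.05
0.2427 0.2426 [-1.4, -0.5, -1.2] [-0.12, 0.17, -0.01] 12.33
0.2417 0.2425 [-3.9, -1.1, 6.1] [-0.26, 0.83, -0.04] 12.62
```

```bash
python3 - <<'E'
from h import *
z=.2417; x,y=.5497,.0920
for i in range(8):
    z-=.0005; env.move_l([x,y,z],.05); f,w=favg(2,.02)
    print(round(z,4),st()[1].round(4),f.round(1).tolist(),w.round(2).tolist(),round(st()[0],2))
    if f[2]>15: break
E
```

```text
0.2412 [0.5496 0.092  0.2424] [-5.6, -1.7, 9.1] [-0.26, 1.11, -0.03] 12.9
0.2407 [0.5496 0.092  0.2424] [-5.9, -1.5, 13.0] [-0.36, 1.4, -0.01] 13.18
0.2402 [0.5496 0.092  0.2424] [-7.2, -2.0, 15.8] [-0.41, 1.68, -0.05] 13.47
```

```bash
python3 - <<'E'
from h import *
z=.2402; x,y=.5497,.0920
for i in range(3):
    x-=.0004; env.move_l([x,y,z],.05); f,w=favg(3,.02)
    print(round(x,4),st()[1].round(4),f.round(1).tolist(),w.round(2).tolist(),round(st()[0],2))
    if abs(f[0])<1.5: break
E
```

```text
0.5493 [0.5494 0.092  0.2424] [-5.6, -1.7, 14.9] [-0.38, 1.3, -0.06] 13.77
0.5489 [0.5492 0.092  0.2424] [-4.3, -1.8, 13.3] [-0.42, 0.93, -0.03] 14.07
0.5485 [0.549  0.092  0.2424] [-2.4, -1.8, 12.6] [-0.39, 0.53, -0.04] 14.37
```

```bash
cat > turn.py <<'E'
from h import *
def turn(x,y,z,yaw,yend,step=.05,target=19.5):
    k=0
    while True:
        f,w=favg(2,.02); e=target-f[2]
        z-=float(np.clip(e/8e3*.7,-.0006,.0006))
        x+=float(np.clip(f[0]/5e3*.5,-.0003,.0003)); y+=float(np.clip(f[1]/5e3*.5,-.0003,.0003))
        if yaw<=yend+1e-6 and abs(e)<3: break
        if f[2]>27: env.move_l([x,y,z],.05); continue
        if f[2]>16: yaw=max(yend,yaw-step)
        env.move_l([x,y,z],.05,[np.pi,0,yaw])
        print("yaw",round(yaw,3),round(env.state()["tool_rot"][2],3),np.round([x,y,z],4),f.round(1).tolist(),w.round(2).tolist(),round(st()[0],2))
        k+=1
        if k>45: break
    return x,y,z,yaw
E
python3 - <<'E'
from turn import *
env.grip(.1,60); print(round(st()[4],3),favg(3))
print(turn(.5483,.0918,.2402,np.pi-.44,2.40))
cv2.imwrite("pics/side4.png",cams.camera("side"))
a=cv2.imread("pics/side4.png")[160:235,200:290];b=cv2.imread("pics/side0.png")[160:235,200:290]
cv2.imwrite("pics/side4z.png",cv2.resize(np.clip(np.hstack([a,b])*2.,0,255).astype(np.uint8),None,fx=4.4,fy=4.4,interpolation=cv2.INTER_CUBIC))
E
```

```text
0.177 (array([-2.88466897, -1.62861282, 13.14064057]), array([-0.3749388 ,  0.57523067, -0.02551761]))
yaw 2.702 2.702 [0.5481 0.0916 0.2396] [-2.2, -2.3, 12.4] [-0.36, 0.53, -0.06] 14.92
yaw 2.702 2.702 [0.5479 0.0916 0.2393] [-2.0, 0.0, 16.0] [-0.04, 0.52, -0.03] 15.2
yaw 2.652 2.652 [0.5476 0.0915 0.2391] [-2.5, -0.5, 17.2] [-0.09, 0.49, -0.07] 15.48
yaw 2.602 2.602 [0.5475 0.0915 0.239 ] [-1.1, 0.3, 18.1] [-0.02, 0.35, 0.18] 15.77
yaw 2.552 2.552 [0.5474 0.0916 0.2389] [-1.5, 0.1, 18.4] [0.05, 0.24, 0.21] 16.05
yaw 2.502 2.502 [0.5473 0.0916 0.2388] [-1.0, 0.1, 18.8] [0.08, 0.09, 0.25] 16.33
yaw 2.452 2.452 [0.5473 0.0917 0.2387] [0.3, 1.3, 18.5] [0.14, 0.03, 0.23] 16.62
yaw 2.402 2.402 [0.5473 0.0918 0.2387] [0.1, 1.1, 18.9] [0.14, 0.07, 0.24] 16.9
yaw 2.4 2.401 [0.5474 0.0919 0.2386] [0.5, 0.6, 19.1] [0.12, 0.04, 0.24] 17.18
(0.5474001643030016, 0.09191842553879637, 0.23862059234254102, 2.4)
```

View pics/side4z.png

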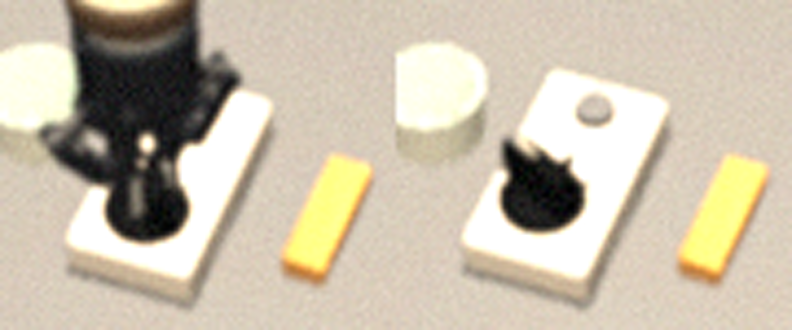

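```bash
cat > cmp.py <<'E'
import cv2,numpy as np,sys
a=cv2.imread(sys.argv[1])[185:240,205:290];b=cv2.imread("pics/side0.png")[185:240,205:290]
d=(a.astype(int)-b).max(2)
print("max diff near lower edge",np.abs(d[20:]).max())
# edge lines: subpixel fit on right long edge & lower short edge of top face by pale mask
for n,i in(("now",a),("ref",b)):
    g=i.max(2).astype(float)
    # per row, rightmost crossing of 165
    pts=[]
    for r in range(5,32):
        idx=np.where(g[r,:70]>165)[0]
        if len(idx):
            c=idx[-1]; 
            if c<69: pts.append((205+c+(g[r,c]-165)/(g[r,c]-g[r,c+1]),185+r))
    p=np.array(pts); k=np.polyfit(p[:,1],p[:,0],1); print(n,"right edge slope,int@200",k[0].round(4),np.polyval(k,200).round(2),np.abs(np.polyval(k,p[:,1])-p[:,0]).max().round(2))
    pts=[]
    for c in range(14,34):
        idx=np.where(g[:,c]>165)[0]
        if len(idx): r=idx[-1]; pts.append((205+c,185+r+(g[r,c]-165)/(g[r,c]-g[r+1,c])))
    p=np.array(pts); k=np.polyfit(p[:,0],p[:,1],1); print(n,"front edge slope,@230",k[0].round(4),np.polyval(k,230).round(2),np.abs(np.polyval(k,p[:,0])-p[:,1]).max().round(2))
E
python3 cmp.py pics/side4.png; python3 cmp.py pics/side3.png
```

```text
max diff near lower edge 122
now right edge slope,int@200 -0.4883 252.72 0.06
now front edge slope,@230 0.2926 218.85 0.06
ref right edge slope,int@200 -0.4861 252.78 0.05
ref front edge slope,@230 0.2964 218.83 0.08
max diff near lower edge 56
now right edge slope,int@200 -0.4909 252.73 0.05
now front edge slope,@230 0.2963 218.81 0.09
ref right edge slope,int@200 -0.4861 252.78 0.05
ref front edge slope,@230 0.2964 218.83 0.08
```

The timer has not moved: edge shift is under 0.1 px. I'll refine its axis direction from edge fits and then finish the turn.

```bash
python3 - <<'E'
from h import *
# side, right long edge
for name in("side0","side4"):
    g=cv2.imread(f"pics/{name}.png").max(2).astype(float); P=[]
    for r in range(188,217):
        idx=np.where(g[r,205:275]>165)[0]
        c=205+idx[-1]; P.append((c+(g[r,c]-165)/(g[r,c]-g[r,c+1]),r))
    P=np.array(P);k=np.polyfit(P[:,1],P[:,0],1)
    a,b=[onz("side",(np.polyval(k,r),r),.052) for r in(188,216)]
    d=a-b; print(name,"edge dir tilt (x/y)",d[0]/d[1],b,a)
g=cv2.imread("pics/top0.png").max(2).astype(float)
for nm,rng in(("far",range(152,170)),("near",range(198,176,-1))):
    P=[]
    for c in range(219,264):
        col=[g[r,c] for r in rng]
        for i in range(len(col)-1):
            if col[i]<130<=col[i+1]:
                s=1 if nm=="far" else -1
                P.append((c,rng[i]+s*(130-col[i])/(col[i+1]-col[i])));break
    P=np.array(P);k=np.polyfit(P[:,0],P[:,1],1);res=P[:,1]-np.polyval(k,P[:,0]);ok=np.abs(res)<.5;k=np.polyfit(P[ok,0],P[ok,1],1)
    a,b=[onz("top",(c,np.polyval(k,c)),.052) for c in(220,262)];d=a-b;print("top",nm,ok.sum(),d[0]/d[1],a,b)
E
```

```text
side0 edge dir tilt (x/y) nan [nan nan nan] [nan nan nan]
side4 edge dir tilt (x/y) nan [nan nan nan] [nan nan nan]
top far 45 0.04558340673431477 [0.59288553 0.11106499 0.052     ] [ 0.58705648 -0.01681152  0.052     ]
top near 45 0.04466404469627413 [0.50811498 0.11012584 0.052     ] [ 0.50243657 -0.01701022  0.052     ]<stdin>:7: RuntimeWarning: divide by zero encountered in scalar divide
```

```bash
python3 - <<'E'
from h import *
for s in(-.4861,-.4883):
    a,b=[onz("side",(252.75+s*(r-200),r),.052) for r in(190,216)];d=b-a;print(d[0]/d[1])
for s in(.2964,.2926):
    a,b=[onz("side",(c,218.84+s*(c-230)),.052) for c in(219,238)];d=b-a;print("short",d[1]/d[0])
E
python3 - <<'E'
from turn import *
print(turn(.5474,.0919,.2386,2.40,np.pi-np.pi/2-.042))
cv2.imwrite("pics/side5.png",cams.camera("side"))
E
python3 cmp.py pics/side5.png
```

```text
0.04477549096326267
0.046289152770792354
short -0.04669968978673092
short -0.04266298132757838
yaw 2.35 2.35 [0.5473 0.092  0.2386] [-0.7, 0.5, 19.6] [0.03, 0.08, 0.28] 17.55
yaw 2.3 2.3 [0.5474 0.0919 0.2386] [0.7, -0.1, 19.0] [-0.03, -0.04, 0.23] 17.83
yaw 2.25 2.25 [0.5475 0.0921 0.2386] [0.8, 1.2, 19.7] [0.08, -0.0, 0.24] 18.12
yaw 2.2 2.2 [0.5474 0.0921 0.2386] [-0.3, 0.2, 19.8] [0.02, 0.01, 0.22] 18.4
yaw 2.15 2.15 [0.5475 0.0921 0.2386] [0.8, 0.3, 19.4] [0.05, -0.14, 0.22] 18.68
yaw 2.1 2.1 [0.5476 0.0922 0.2386] [0.6, 0.8, 19.0] [0.07, -0.13, 0.24] 18.97
yaw 2.05 2.05 [0.5477 0.0922 0.2385] [0.8, 0.2, 19.0] [0.03, -0.15, 0.24] 19.25
yaw 2.0 2.0 [0.5477 0.0922 0.2384] [0.8, 0.3, 18.6] [0.07, -0.09, 0.22] 19.53
yaw 1.95 1.95 [0.5478 0.0923 0.2385] [0.2, 1.0, 20.1] [0.11, -0.07, 0.25] 19.82
yaw 1.9 1.9 [0.5479 0.0924 0.2385] [1.2, 0.4, 19.7] [0.03, -0.16, 0.26] 20.1
yaw 1.85 1.85 [0.5479 0.0924 0.2385] [0.5, 0.7, 19.8] [0.02, -0.15, 0.25] 20.38
yaw 1.8 1.8 [0.548  0.0924 0.2385] [0.9, -0.2, 19.1] [0.01, -0.26, 0.24] 20.67
yaw 1.75 1.75 [0.5482 0.0924 0.2385] [2.0, 0.0, 19.2] [0.01, -0.2, 0.24] 20.95
yaw 1.7 1.7 [0.5483 0.0925 0.2385] [0.5, 0.5, 20.0] [0.06, -0.09, 0.24] 21.23
yaw 1.65 1.65 [0.5484 0.0925 0.2385] [0.9, 0.1, 19.5] [0.03, -0.23, 0.22] 21.52
yaw 1.6 1.6 [0.5485 0.0925 0.2385] [1.6, 0.3, 19.3] [0.02, -0.2, 0.2] 21.8
yaw 1.55 1.55 [0.5486 0.0925 0.2385] [1.1, 0.3, 19.5] [-0.03, -0.1, 0.22] 22.08
yaw 1.529 1.529 [0.5487 0.0925 0.2386] [1.1, -0.1, 20.2] [-0.04, -0.11, 0.21] 22.37
(0.5488229836348838, 0.09257183193512461, 0.2385543425268342, 1.5287963267948965)
max diff near lower edge 122
now right edge slope,int@200 -0.496 252.68 0.06
now front edge slope,@230 0.2957 218.86 0.07
ref right edge slope,int@200 -0.4861 252.78 0.05
ref front edge slope,@230 0.2964 218.83 0.08
```

The turn is done with the timer still. I trim the last few mrad, open the jaws while still pressing, then lift and look.

```bash
python3 - <<'E'
from turn import *
x,y,z,yaw=turn(.5488,.0926,.2385,1.529,1.524); 
env.grip(.35,20); show("opened")
env.grip(.5,20)
env.move_l([x,y,.30],.1); show("up")
env.goto([.5,-.12,.33],[np.pi,0,1.524]); show("away")
for n in("side","top"): cv2.imwrite(f"pics/{n}6.png",cams.camera(n))
a=cv2.imread("pics/top6.png")[150:200,205:280]; b=cv2.imread("pics/side6.png")[170:235,205:280]
f=lambda a,s,g:cv2.resize(np.clip(a*g,0,255).astype(np.uint8),None,fx=s,fy=s,interpolation=cv2.INTER_CUBIC)
cv2.imwrite("pics/top6z.png",f(a,10,1.5));cv2.imwrite("pics/side6z.png",f(b,9,1.5))
E
python3 cmp.py pics/side6.png
```

```text
yaw 1.524 1.525 [0.5489 0.0926 0.2385] [0.7, -0.0, 19.2] [-0.05, -0.14, 0.27] 22.73
opened 23.06 [0.5488, 0.0926, 0.2381] [-0.48, 0.92, -0.35] [0.036, 0.042, -0.043] 0.347
up 24.11 [0.5487, 0.0926, 0.2994] [0.2, -0.46, 0.67] [0.066, -0.009, -0.081] 0.499
away 24.99 [0.5002, -0.1195, 0.3295] [-0.5, -0.02, 0.08] [0.011, -0.03, 0.028] 0.502
max diff near lower edge 118
now right edge slope,int@200 -0.4848 252.84 0.03
now front edge slope,@230 0.2968 218.97 0.08
ref right edge slope,int@200 -0.4861 252.78 0.05
ref front edge slope,@230 0.2964 218.83 0.08
```

View pics/top6z.png

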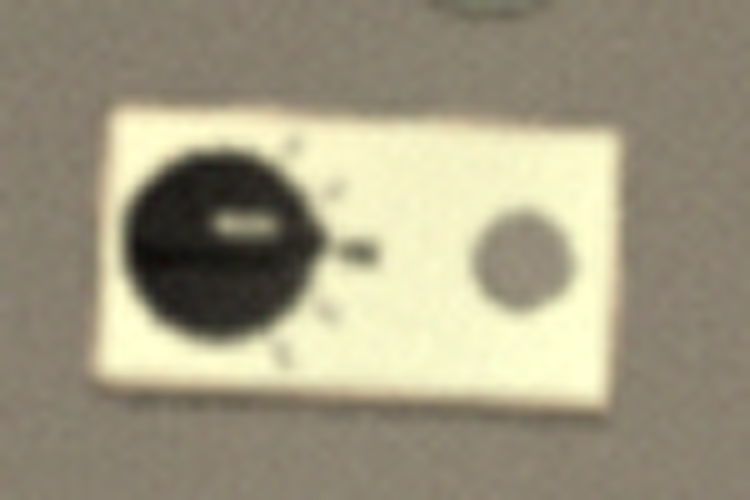

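View pics/side6z.png

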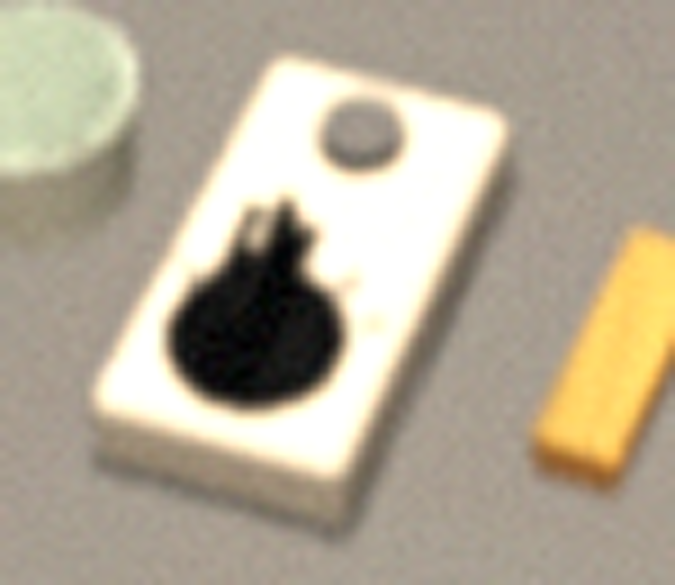

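```bash
python3 - <<'E'
from h import *
im=cv2.imread("pics/top6.png").astype(float).max(2)
print(im[169:177,223:248].astype(int))
ys,xs=np.mgrid[170:175,224:235]; w=im[170:175,224:235]; m=w>50; W=(w-40).clip(0)*m
c=np.array([(W*xs).sum(),(W*ys).sum()])/W.sum();P=np.c_[(xs-c[0])[m],(ys-c[1])[m]];C=(P*W[m][:,None]).T@P
v=np.linalg.eigh(C)[1][:,-1];v*=np.sign(v[0]);a=onz("top",c-3*v,.108);b=onz("top",c+3*v,.108)
print(c,v,a,b,"white angle",np.arctan2(*(b-a)[[1,0]]),"want",-np.pi/2-.045)
zt=lambda x,y:(205+(x+.5)/10-.5,150+(y+.5)/10-.5)
zs=lambda x,y:(205+(x+.5)/9-.5,170+(y+.5)/9-.5)
print("rib top view",onz("top",zt(358,252),.057),"key",onz("top",zt(523,260),.062))
for z in(.085,.095,.105): print("nose z",z,onz("top",zt(322,241),z))
# tilt now
g=im
for nm,rng in(("far",range(152,170)),("near",range(198,176,-1))):
    P=[]
    for cc in range(219,264):
        col=[g[r,cc] for r in rng]
        for i in range(len(col)-1):
            if col[i]<130<=col[i+1]:
                s=1 if nm=="far" else -1
                P.append((cc,rng[i]+s*(130-col[i])/(col[i+1]-col[i])));break
    P=np.array(P);k=np.polyfit(P[:,0],P[:,1],1)
    a,b=[onz("top",(q,np.polyval(k,q)),.052) for q in(220,262)];d=a-b;print("top",nm,d[0]/d[1],a,b)
E
```

```text
[[ 19  25  26  24  23  27  28  28  32  30  38  63 104 145 146 141 155 164
  165 166 165 166 165 166 165]
 [ 25  21  26  29  34  36  33  36  37  33  33  38  80 131 150 158 161 166
  164 168 165 163 163 167 163]
 [ 22  23  31  52  76  74  70  70  66  53  36  32  59 106 147 162 166 166
  166 164 165 164 163 164 164]
 [ 26  25  36  67 104 103  99  99  98  71  43  37  46  74 123 155 160 165
  162 164 164 164 165 165 163]
 [ 26  25  28  44  65  70  71  71  68  56  38  32  37  49  91 141 148 147
  146 151 161 165 166 165 162]
 [ 21  23  23  25  31  35  36  38  36  35  27  28  32  41  83 118 111 101
  104 123 153 164 164 166 163]
 [ 13  17  17  17  19  20  24  25  22  25  29  33  34  63 107 125 102  86
   81 107 152 164 165 164 164]
 [ 19  19  21  18  19  22  22  21  21  26  29  37  52  97 144 153 137 125
  117 129 156 165 163 163 166]]
[229.04267425 171.9715505 ] [0.9990334  0.04395746] [0.54901769 0.08976133 0.108     ] [0.54835817 0.07233844 0.108     ] white angle -1.6086320823221187 want -1.6157963267948965
rib top view [0.54772524 0.04878891 0.057     ] key [ 0.54493141 -0.00100878  0.062     ]
nose z 0.085 [0.54711272 0.05910236 0.085     ]
nose z 0.095 [0.54572095 0.05888997 0.095     ]
nose z 0.105 [0.54432919 0.05867759 0.105     ]
top far 0.04753126434437347 [0.59244504 0.11106011 0.052     ] [ 0.58636706 -0.01681314  0.052     ]
top near 0.043577277842944434 [0.50872502 0.1101326  0.052     ] [ 0.50318456 -0.01700846  0.052     ]
```

The nose points at the rib: the white line is at -1.609 rad against -1.616 wanted, and the housing is unmoved. Next is the key.

```bash
python3 - <<'E'
from h import *
env.grip(0.0,20); show("shut")
R=[np.pi,0,1.524]
x,y=.5447,-.0003
env.goto([x,y,.27],R); env.move_l([x,y,.246],.06); show("above")
f0=favg(4)[0]; z=.246; hist=[]
for i in range(60):
    z-=.001 if z>.2305 else .0005
    env.move_l([x,y,z],.05); f=favg(2,.02)[0]-f0
    x+=float(np.clip(f[0]/5e3*.5,-.0003,.0003)) if abs(f[0])>1.5 else 0
    print(round(z,4),st()[1].round(4),f.round(1).tolist(),round(st()[0],2))
    if f[2]>11 or z<.222: break
E
```

```text
shut 25.57 [0.5, -0.1199, 0.33] [-0.48, -0.17, -0.48] [-0.034, 0.027, -0.008] 0.005
above 26.74 [0.5446, -0.0006, 0.2458] [-0.27, -0.67, 0.21] [-0.0, -0.021, 0.011] -0.002
0.245 [ 5.447e-01 -3.000e-04  2.451e-01] [0.1, 0.6, -0.2] 27.09
0.244 [ 5.447e-01 -3.000e-04  2.440e-01] [0.1, 0.2, -0.1] 27.38
0.243 [ 5.447e-01 -3.000e-04  2.429e-01] [0.4, 0.6, -0.4] 27.66
0.242 [ 5.447e-01 -3.000e-04  2.420e-01] [0.3, -0.1, -0.8] 27.94
0.241 [ 5.447e-01 -3.000e-04  2.409e-01] [-0.5, 0.3, -0.1] 28.23
0.24 [ 5.447e-01 -3.000e-04  2.400e-01] [-0.8, 1.0, -0.2] 28.51
0.239 [ 5.447e-01 -3.000e-04  2.390e-01] [-0.2, 0.7, -0.8] 28.79
0.238 [ 5.447e-01 -3.000e-04  2.379e-01] [0.3, 0.3, -0.6] 29.07
0.237 [ 5.447e-01 -3.000e-04  2.369e-01] [0.8, 0.2, 0.6] 29.36
0.236 [ 5.447e-01 -3.000e-04  2.359e-01] [-0.1, 0.4, -0.2] 29.64
0.235 [ 5.448e-01 -3.000e-04  2.351e-01] [0.2, 0.6, 0.2] 29.93
0.234 [ 5.448e-01 -3.000e-04  2.342e-01] [0.1, 0.4, 2.6] 30.21
0.233 [ 5.448e-01 -3.000e-04  2.330e-01] [0.4, 0.9, 2.8] 30.49
0.232 [ 5.448e-01 -3.000e-04  2.319e-01] [1.1, 0.3, 1.9] 30.77
0.231 [ 5.448e-01 -3.000e-04  2.309e-01] [1.5, 0.2, 1.8] 31.06
0.23 [ 5.447e-01 -3.000e-04  2.299e-01] [1.6, 0.8, 1.9] 31.34
0.2295 [ 5.448e-01 -3.000e-04  2.295e-01] [0.1, 0.5, 2.6] 31.62
0.229 [ 5.448e-01 -3.000e-04  2.294e-01] [-1.3, -0.3, 6.2] 31.91
0.2285 [ 5.448e-01 -3.000e-04  2.294e-01] [-2.3, 0.2, 9.8] 32.19
0.228 [ 5.446e-01 -3.000e-04  2.293e-01] [-2.6, 0.8, 12.9] 32.48
```

The key hit a hard stop after about 6 mm of travel: contact at TCP z 0.235, stop at 0.2293. I'll lift off and check.

```bash
python3 - <<'E'
from h import *
env.hold(.2)
env.move_l([.5447,-.0003,.30],.1); env.goto([.42,-.25,.36],[np.pi,0,1.524]); show("away")
for n in("side","top"): cv2.imwrite(f"pics/{n}7.png",cams.camera(n))
a=cv2.imread("pics/top7.png")[150:200,205:280]; b=cv2.imread("pics/side7.png")[170:235,205:280]; b6=cv2.imread("pics/side6.png")[170:235,205:280]
f=lambda a,s,g:cv2.resize(np.clip(a*g,0,255).astype(np.uint8),None,fx=s,fy=s,interpolation=cv2.INTER_CUBIC)
cv2.imwrite("pics/z7.png",np.hstack([f(b,5,1.5),f(b6,5,1.5)]));
cv2.imwrite("pics/top7z.png",f(a,10,1.5))
im=cv2.imread("pics/top7.png").astype(float).max(2)
ys,xs=np.mgrid[170:175,224:235]; w=im[170:175,224:235]; m=w>50; W=(w-40).clip(0)*m
c=np.array([(W*xs).sum(),(W*ys).sum()])/W.sum();P=np.c_[(xs-c[0])[m],(ys-c[1])[m]];C=(P*W[m][:,None]).T@P
v=np.linalg.eigh(C)[1][:,-1];v*=np.sign(v[0]);a=onz("top",c-3*v,.108);b=onz("top",c+3*v,.108)
print("white angle",np.arctan2(*(b-a)[[1,0]]),a)
E
python3 cmp.py pics/side7.png
```

```text
away 34.64 [0.4204, -0.2495, 0.3595] [-0.21, 0.84, 0.02] [0.02, -0.005, -0.011] -0.001
white angle -1.6031237184327762 [0.54896889 0.08982022 0.108     ]
max diff near lower edge 122
now right edge slope,int@200 -0.4822 252.87 0.05
now front edge slope,@230 0.294 218.98 0.07
ref right edge slope,int@200 -0.4861 252.78 0.05
ref front edge slope,@230 0.2964 218.83 0.08
```

View pics/z7.png

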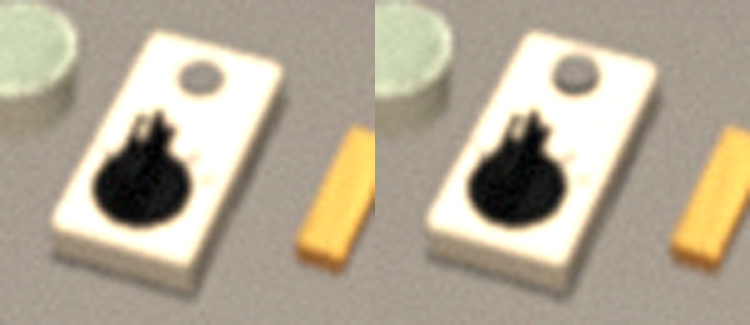

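View pics/top7.png

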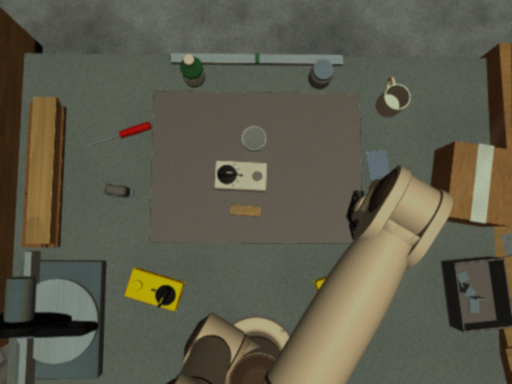

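The side view shows the key now lower, with its wall shortened at zoomed (202,78) compared with (577,74) before. The nose points at the rib, and the timer, sample and offcut are where they were. I'm handing in.

```bash
python3 -c "
from plant import env
env.hand_in(); print(env.state()['t'])"
```

```text
the job is handed in; nothing more can be done
the job is handed in; nothing more can be done
```

The dial now points at the rib, the start key is fully in, and the job was handed in at about 35 s of the 64 s allowed.

- **Dial:** I gripped the bar, pushed down about 11 mm until it seated, and turned it about 1.18 rad clockwise. The push was about 19–20 N (at most 20.2 N in the readings), and I let go while still pressed. The white line on the dial reads −1.603 to −1.609 rad in the pictures, against −1.616 rad for the rib direction, so it is within about 0.013 rad.
- **Key:** I pressed it with the shut fingertips. It moved about 6 mm and then met a hard stop, which I pushed to about 13 N. The last side picture shows it lowered.
- **Timer and surroundings:** The timer's edges shifted by no more than about 0.15 px (under 0.5 mm). By eye in the last pictures, the sample and offcut had not moved, and the arm was clear of everything.

**Disagreements:**
- While turning, the wrist torque read only about 0.25 N m, not the 0.4 N m expected. The pictures show that the dial turned and the housing did not.
- The two cameras differed by about 3 mm in position. The light first touch of the jaws on the bar settled that.

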